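# Free the filter cap of unknown thread

## Task

Unscrew the cap of the filter housing next to the spout of the countertop water filter, so that its cartridge can be changed. One housing of this unit has an ordinary thread and the other a reverse one, and nothing outside shows which, so feel it out: if the cap stops dead one way, turn it the other way until it comes free. Finish while still holding that cap, upright and still, straight above its housing and roughly 10 cm higher than it sat; leave the other cap screwed on as it is and do not disturb the cup, the tin and the honey jar.

Things in the scene. Friction and masses are not known exactly. Their poses are not given: they have to be found in the camera images.
- filter_unit: countertop water filter, fixed to the worktop: a grey plinth 125x260x18 mm carrying two white upright housings (94 mm wide, shoulder at z = 130 mm) side by side, centres 130 mm apart. Origin at the centre of the plinth's underside; its y axis runs along the row of housings, the spout is at the -y end, z is up. The housing next to the spout is centred at y = -65 mm, the other at y = +65 mm.
- spout_end (a point): mouth of the steel spout that sticks out of the -y end of the filter and bends down; 79 mm above the worktop
- seat_spout (a point): fixed point of the filter: where the centre of the spout-side cap lies when it is seated (150 mm above the worktop, on the housing's axis); axes as the filter's
- cap_spout_mid (a point): centre (half-way up) of the cap on the spout-side housing, the one to remove: a loose round ribbed grey screw cap 50 mm across and 36 mm high, 40 to 85 g, its skirt starting 2 mm above the housing's shoulder, top at z = 168 mm. z is its axis, up; x runs along the small raised bar on its top, from the centre outward, and lies along the filter's x axis (within 0.1 rad) while the cap is tight
- cap_spout: the same cap, origin at the centre of its lower edge. Quick thread of unknown hand: one way it stops dead within 0.1 rad; the other way it turns freely, without rising, and lifts straight off once turned by 1.0 to 1.4 rad (second stop near 1.45 rad). Before that it lifts only 1 mm. A firm grip (20 to 25 N) across its round side turns it; against a stop the fingers slip round it
- seat_far (a point): the same fixed point for the other cap
- cap_far_mid (a point): centre of the identical cap on the other housing, which has the opposite thread hand; to be left screwed on
- cup_mid (a point): centre of a white espresso cup with a handle, 62x90x55 mm, bystander, upright
- food_tin_mid (a point): centre of a food tin, 57 mm across, 72 mm high, bystander, upright
- honey_mid (a point): centre of a glass honey jar, 64 mm across, 96 mm high, bystander, upright
Not all that is in view belongs to the job. What is shaped like the cap_spout but green is not meant.

How it is judged:
By the outcome, as a careful person would: the job done as asked, in the order asked, and still so for the second after the job is handed in, while the arm keeps its last pose, push and grip.
It also fails if it takes over 45 s, if anything falls off the work surface, if the arm or the gripper's body presses on something with over 40 N, if the wrist force passes 120 N, or if a joint passes its speed limit or range.

## Robot

A 6-joint arm with a two-finger parallel gripper is mounted at the origin on a cart in front of the work surface, level with it; the furniture and walls round the work are solid. World frame = base frame: x ahead of the robot, y to its left, z up, the work surface at z = 0. Lengths are in m, angles in rad, forces in N, time in s.
With the tool pointing down it reaches from about 0.275 to 1 m from the base axis. Payload 8.4 kg.
Tool frame: the origin (TCP) lies on the centre line of the jaws, within the pads' length; the fingertips stand 17 mm ahead of it and the grasp point (between the pads) lies 2 mm behind it (bot.tcp_to_tips is the z of the fingertips in the tool frame, in m); z points along the fingers, y is the line along which they close (so a half turn about z gives the same grasp; the last joint's range is limited). The gripper opens to 85 mm and grips with 20 to 120 N. Pads are 22 mm wide; open, the fingers measure 114 mm over their backs; the gripper's body (76 mm by 85 mm) begins 54 mm behind the grasp point. The pads swing forward as they close: fully open they stand 13 mm farther back than shut.
Start: joints at [1.234, 0.353, 1.633, -0, 1.155, -0.002], TCP at [0.205, 0.59, 0.248] pointing down, gripper open.
Joint ranges: [-2.63, 2.63], [-0.92, 2.1], [0.06, 2.66], [-1.3, 4.44], [0, 2.69], [-3.02, 3.02]. Speed limits (rad/s): [2.22, 2.22, 2.79, 3.14, 3.14, 3.14].

## Interface

Orientations are given as a unit quaternion [x, y, z, w].
In Python, from workcell import bot, hand, kinematics, get_obs, vision, hand_in gives the robot as it stands. The module is installed in compiled form; this text tells all that it offers. Calls block until the motion is done:
- bot.reach(position, orientation): joint-space move of the TCP to a pose.
- bot.servo_line(position, ori=None, velocity=0.15): straight line of the TCP; ori=None keeps the orientation; velocity is the mean speed in m/s.
- bot.goto_joints(angles): joint-space move.
- hand.move_gripper(opening, strength=None): finger opening in m; strength is the grip in N (None keeps the last); returns when the fingers have stopped.
- bot.dwell(seconds).
- kinematics.solve_ik(position, orientation): joint angles nearest the present ones, or None.
- get_obs(): the state.
- vision.read_camera(name): name is "scene" or "side" or "wrist"; returns a dict with "frame" (384x512x3 uint8, red, green, blue), "intrinsics" (3x3 intrinsics, pixels), "view" (4x4, takes a point from world to camera coordinates). Camera axes: x right, y down, z forward; pixel columns grow to the right and rows downward; lengths in m; the calibration is good to about 2 mm. A picture is of the moment at which its call begins. There is no depth.
A pose or a line that the arm cannot do raises bot.IKError and nothing moves.
- hand_in(): hands the job in; it is judged then, once.
The state is a dict: "time_s": time; "joint_pos": joint angles; "joint_vel": joint speeds; "joint_efforts": joint torques, N m; "position": TCP position; "orientation": TCP orientation; "wrist_force": force on the tool from outside, world axes, zero at the start; "ft_torque": the same for the moment, N m; "gripper_width": finger opening in m; "grip_force": force on a finger pad.
Only numpy, scipy, OpenCV 4.12 (cv2) and the standard library are available. Lean on these libraries where they do the work, as an engineer would, in place of code of your own. Each camera call takes 0.05 s, during which the arm holds its last target. There are 200 camera calls.

## Working session

There is one attempt and no reset: what is moved stays moved. The work goes in short steps, each a Python script; the robot and the scene stay as the last script left them, time stands still between calls to the robot, and variables do not carry over. Pictures are saved under pics/ and viewed, at most 10 in all, crops included, and the job is handed in when it is done.

```bash
mkdir -p pics; python3 - <<'E'
from workcell import *
import cv2,numpy as np
for n in ("scene","side"):
    r=vision.read_camera(n); cv2.imwrite(f"pics/{n}0.png",r["frame"][...,::-1]); np.savez(f"{n}0.npz",K=r["intrinsics"],V=r["view"],f=r["frame"])
    V=r["view"]; print(n,np.round(-V[:3,:3].T@V[:3,3],3))
o=get_obs(); print(o["time_s"],o["orientation"])
E
```

```text
scene [0.082 0.827 1.169]
side [0.157 1.111 0.577]
0.1 [ 1.66628875e-01  9.86019462e-01 -6.52384363e-04 -1.12532826e-04]
```

View pics/scene0.png

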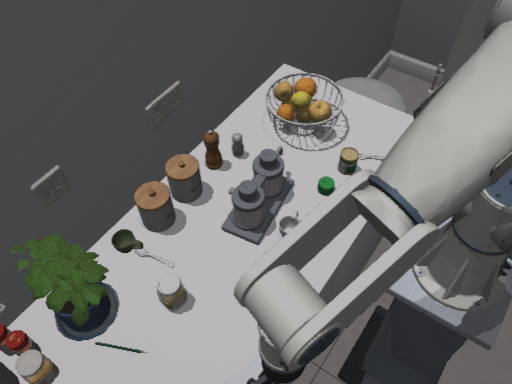

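View pics/side0.png

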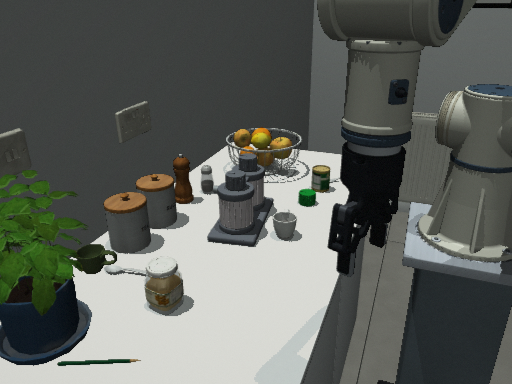

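The scene view shows the filter with two grey caps, at (249,188) and (269,158). In the side view they are at (236,182) and (248,163). Look-alikes are the green cap at scene (326,185) and the two canisters at (154,195) and (184,165), neither of which is wanted. I still need to find which end the spout is on.

```bash
python3 - <<'E'
import cv2,numpy as np
a=cv2.imread("pics/scene0.png")[135:245,205:315]; b=cv2.imread("pics/side0.png")[145:255,190:300]
f=lambda x:cv2.convertScaleAbs(cv2.resize(x,(400,400),interpolation=cv2.INTER_CUBIC),alpha=1.5,beta=15)
cv2.imwrite("pics/c1.png",np.hstack([f(a),f(b)]))
E
```

```text
(no output)
```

View pics/c1.png

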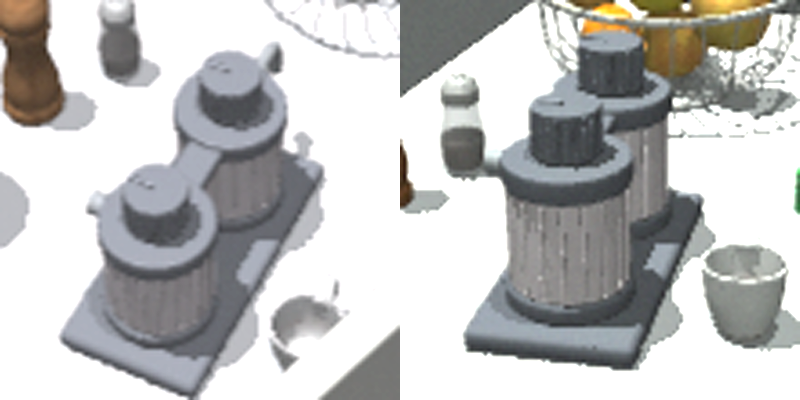

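```bash
cat > h.py <<'E'
import numpy as np
def ray(n,u,v):
    d=np.load(n+".npz"); V=d["V"];R=V[:3,:3];c=-R.T@V[:3,3]
    return c,R.T@np.linalg.inv(d["K"])@[u,v,1]
def atz(n,u,v,z):
    c,d=ray(n,u,v); return c+d*(z-c[2])/d[2]
def tri(*obs):
    A=np.zeros((3,3));b=np.zeros(3)
    for o in obs:
        c,d=ray(*o);d=d/np.linalg.norm(d);P=np.eye(3)-np.outer(d,d);A+=P;b+=P@c
    return np.linalg.solve(A,b)
E
python3 - <<'E'
from h import *
np.set_printoptions(precision=3,suppress=True)
print("near",tri(("scene0",248.2,185.6),("side0",236.2,173.6)),atz("scene0",248.2,185.6,.168),atz("side0",236.2,173.6,.168))
print("far",tri(("scene0",268.5,154.8),("side0",248.3,156.6)),atz("scene0",268.5,154.8,.168),atz("side0",248.3,156.6,.168))
s=lambda x,y:(205+x/3.636,135+y/3.636)
for nm,p,z in [("plinth bl",(65,335),.018),("plinth br",(195,388),.018),("plinth tr",(322,172),.018),("spout?",(272,55),.11),("stub?",(95,205),.11),("cup",(305,320),.05)]: print(nm,atz("scene0",*s(*p),z))
print("cup side",atz("side0",190+345/3.636,145+265/3.636,.055))
print("tin",tri(("scene0",348,153),("side0",321,170)),"honey",tri(("scene0",170,285),("side0",162,268)),"green",tri(("scene0",326,182),("side0",307,193)))
E
```

```text
near [0.569 0.19  0.166] [0.569 0.191 0.168] [0.566 0.193 0.168]
far [0.586 0.065 0.167] [0.586 0.066 0.168] [0.584 0.068 0.168]
plinth bl [0.613 0.264 0.018]
plinth br [0.498 0.246 0.018]
plinth tr [0.532 0.004 0.018]
spout? [ 0.598 -0.014  0.11 ]
stub? [0.625 0.199 0.11 ]
cup [0.45  0.162 0.05 ]
cup side [0.443 0.172 0.055]
tin [ 0.431 -0.161  0.064] honey [0.586 0.515 0.089] green [ 0.442 -0.043  0.032]
```

The spout points out beyond the cap at scene (269,158), at world (0.60,-0.01), about 80 mm past that housing along the row. The stub on the near housing points sideways and is just the inlet. So the target is the far-side cap at about (0.586,0.066), with the filter yawed about +0.13. Next I'll hover over it and check from close up.

```bash
python3 - <<'E'
from workcell import *
from h import *
from scipy.spatial.transform import Rotation as R
import cv2
o=get_obs(); p=np.array(o["position"]); 
bot.servo_line([p[0],p[1],.32])
q=(R.from_euler("z",0.11-1.234)*R.from_quat(o["orientation"])).as_quat()
print(kinematics.solve_ik([.57,.066,.32],q))
bot.reach([.57,.066,.32],q)
o=get_obs(); print(o["time_s"],o["position"],o["joint_pos"],R.from_quat(q).as_matrix().round(3))
r=vision.read_camera("wrist"); cv2.imwrite("pics/w1.png",r["frame"][...,::-1]); np.savez("w1.npz",K=r["intrinsics"],V=r["view"],f=r["frame"])
E
```

```text
[1.12658939e-01 2.12874501e-01 1.66147264e+00 5.66705833e-06
 1.26856954e+00 6.80498236e-04]
3.0 [0.56995147 0.0668138  0.319979  ] [1.13939189e-01 2.12975798e-01 1.66139084e+00 2.61108981e-04
 1.26857006e+00 6.63996745e-04] [[-0.112  0.994 -0.001]
 [ 0.994  0.112 -0.   ]
 [ 0.    -0.001 -1.   ]]
```

View pics/w1.png

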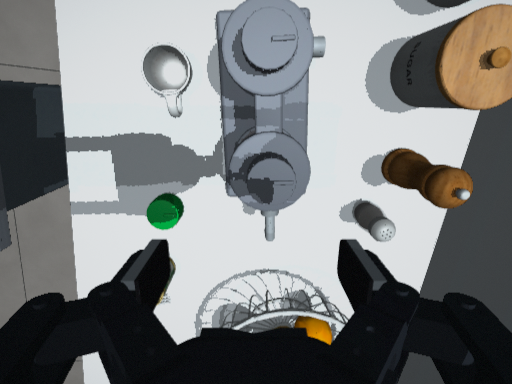

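The wrist view shows the target cap top near (277,180), with the spout beside it at (270,225) and the other cap at (270,40). That confirms the choice. I'll crop in on it for the centre.

```bash
python3 - <<'E'
from h import *
import cv2
a=cv2.imread("pics/w1.png")[130:220,220:320]
a=cv2.resize(a,None,fx=6,fy=6,interpolation=cv2.INTER_CUBIC); cv2.imwrite("pics/c2.png",cv2.convertScaleAbs(a,alpha=1.6,beta=10))
d=np.load("w1.npz"); V,K=d["V"],d["K"]
t=np.linspace(0,2*np.pi,60)
b=cv2.imread("pics/c2.png")
for (x,y) in [(.586,.066)]:
  for z,r,col in[(.168,.025,(0,0,255)),(.13,.047,(0,255,0))]:
    P=np.c_[x+r*np.cos(t),y+r*np.sin(t),0*t+z,1+0*t]@V.T; uv=P[:,:3]@K.T; uv=uv[:,:2]/uv[:,2:]
    cv2.polylines(b,[((uv+.5-[220,130])*6).astype(np.int32)],True,col,1)
cv2.imwrite("pics/c2.png",b)
E
```

```text
(no output)
```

View pics/c2.png

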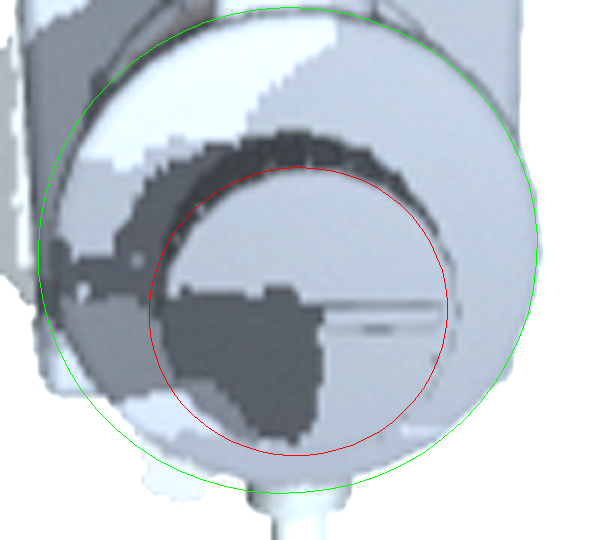

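```bash
python3 - <<'E'
from workcell import *
from h import *
np.set_printoptions(precision=3,suppress=True)
def s(t):
    o=get_obs(); print(t,round(o["time_s"],2),np.array(o["position"]),"F",np.array(o["wrist_force"]),"T",np.array(o["ft_torque"]),o["gripper_width"],o["grip_force"],"j6",o["joint_pos"][5])
bot.servo_line([.5875,.066,.25]); bot.servo_line([.5875,.066,.156],velocity=.08); s("down")
hand.move_gripper(.060); s("60")
hand.move_gripper(.04,22); bot.dwell(.3); s("grip")
j=np.array(get_obs()["joint_pos"])
for d in (.05,.1,.15,.2,.25):
    k=j.copy();k[5]+=d;bot.goto_joints(k);s("+%.2f"%d)
E
```

```text
down 5.01 [0.588 0.066 0.157] F [0.116 0.217 0.178] T [-0.011  0.001  0.046] 0.0851837759626087 0.0 j6 -0.0026543451778162815
60 5.38 [0.588 0.066 0.156] F [ 0.579 -0.715  0.326] T [-0.01  -0.066 -0.003] 0.06053524607613552 0.0 j6 -0.0026286281649521106
grip 5.92 [0.588 0.066 0.156] F [-2.063  0.482  5.2  ] T [-0.041  0.283 -0.006] 0.04928700285797636 22.730332016944885 j6 -0.002650012628740085
+0.05 6.17 [0.588 0.066 0.156] F [-0.173  0.9    2.85 ] T [ 0.03   0.003 -0.005] 0.049250791625386266 22.884284555912018 j6 0.046195643846623904
+0.10 6.42 [0.588 0.066 0.156] F [0.283 0.727 2.775] T [ 0.01  -0.039  0.046] 0.04916173367797019 22.884584069252014 j6 0.09528993657148112
+0.15 6.67 [0.588 0.066 0.156] F [ 1.163 -0.267  2.321] T [-0.013 -0.085 -0.027] 0.04952395136250057 22.88453221321106 j6 0.14494756893110136
+0.20 6.92 [0.588 0.066 0.156] F [0.469 0.066 3.863] T [ 0.035 -0.09   0.036] 0.04894116202544057 22.884238958358765 j6 0.19478523993385377
+0.25 7.17 [0.588 0.066 0.156] F [0.055 0.395 2.643] T [ 0.093 -0.022  0.005] 0.048852350206939045 22.883653342723846 j6 0.244766921268612
```

The torque stays near zero well past 0.1 rad, so this looks like the free direction. I'll continue to the second stop.

```bash
python3 - <<'E'
from workcell import *
from h import *
import cv2
np.set_printoptions(precision=3,suppress=True)
def s(t):
    o=get_obs(); T=np.array(o["ft_torque"]); print(t,round(o["time_s"],2),"F",np.array(o["wrist_force"]),"T",T,o["gripper_width"]);return T[2]
j=np.array(get_obs()["joint_pos"]); j0=-.0026
for d in (.5,.8,1.0,1.2,1.3,1.36,1.42,1.46,1.5):
    k=j.copy();k[5]=j0+d;bot.goto_joints(k)
    if abs(s("+%.2f"%d))>.25: break
r=vision.read_camera("wrist"); cv2.imwrite("pics/w2.png",r["frame"][...,::-1])
E
```

```text
+0.50 7.53 F [ 0.043 -0.278  2.194] T [ 0.038 -0.074 -0.028] 0.04904182964007325
+0.80 7.92 F [0.688 0.042 2.745] T [-0.018 -0.21  -0.048] 0.04925536091264898
+1.00 8.22 F [ 1.455 -0.857  1.76 ] T [-0.062 -0.256 -0.087] 0.04900786285958406
+1.20 8.53 F [ 1.809 -0.996  1.624] T [-0.209 -0.317 -0.056] 0.04941690775348613
+1.30 8.78 F [ 2.413 -1.603  1.468] T [-0.271 -0.39  -0.068] 0.04923669861756492
+1.36 9.03 F [ 3.08  -0.85   1.017] T [-0.186 -0.469 -0.016] 0.049027267833507866
+1.42 9.28 F [ 2.141 -1.939  1.573] T [-0.381 -0.494  0.493] 0.04885472786431654
```

View pics/w2.png

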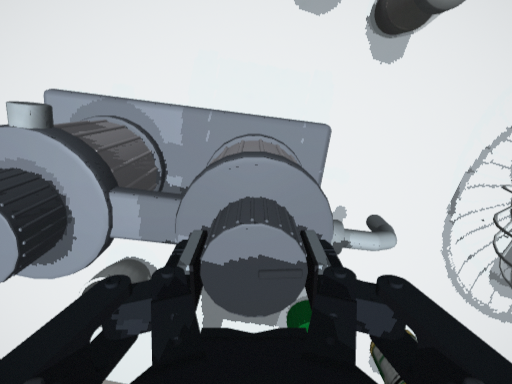

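The cap bar at (283,271) still lies along the finger line, so nothing slipped. The torque rose to 0.49 N·m at about 1.42 rad, which is the second stop. I'll ease off a little and lift, watching the force.

```bash
python3 - <<'E'
from workcell import *
from h import *
import cv2
np.set_printoptions(precision=3,suppress=True)
def s(t):
    o=get_obs(); F=np.array(o["wrist_force"]); print(t,round(o["time_s"],2),np.array(o["position"]),"F",F,"T",np.array(o["ft_torque"]),o["gripper_width"],o["grip_force"]);return F[2]
j=np.array(get_obs()["joint_pos"]); j[5]-=.02; bot.goto_joints(j); s("back")
p=np.array(get_obs()["position"]); z0=p[2]; ok=True
for d in (.003,.006,.012,.03):
    bot.servo_line([p[0],p[1],z0+d],velocity=.03)
    if s(d)<-8: ok=False; print("stuck"); break
if ok:
    bot.servo_line([p[0],p[1],z0+.1],velocity=.08); bot.dwell(.5); s("up")
for n in ("scene","side"):
    r=vision.read_camera(n); np.savez(n+"1.npz",K=r["intrinsics"],V=r["view"],f=r["frame"]); globals()[n]=r["frame"][...,::-1]
f=lambda x:cv2.resize(x,(400,480),interpolation=cv2.INTER_CUBIC)
cv2.imwrite("pics/e.png",np.hstack([f(scene[95:245,200:325]),f(side[95:245,190:315])]))
E
```

```text
back 9.58 [0.588 0.066 0.156] F [ 2.916 -1.259  2.839] T [-0.317 -0.389  0.236] 0.049111168094251256 23.125251531600952
0.003 9.83 [0.588 0.066 0.159] F [ 3.362 -2.077  0.617] T [-0.532 -0.468  0.176] 0.04908202789715273 26.000886261463165
0.006 10.08 [0.588 0.066 0.162] F [ 2.421 -3.84  -1.758] T [-0.578 -0.486  0.231] 0.04939181860500757 25.90983420610428
0.012 10.43 [0.588 0.066 0.168] F [ 1.443 -2.779  0.805] T [-0.505 -0.253  0.061] 0.04908941124553385 26.004407107830048
0.03 11.18 [0.587 0.066 0.186] F [ 0.243 -0.389 -1.138] T [-0.043  0.032 -0.037] 0.04844949135362273 25.924514830112457
up 12.71 [0.588 0.066 0.256] F [ 0.004 -0.349 -0.102] T [-0.055 -0.068  0.019] 0.049599767392832485 25.92556267976761
```

View pics/e.png

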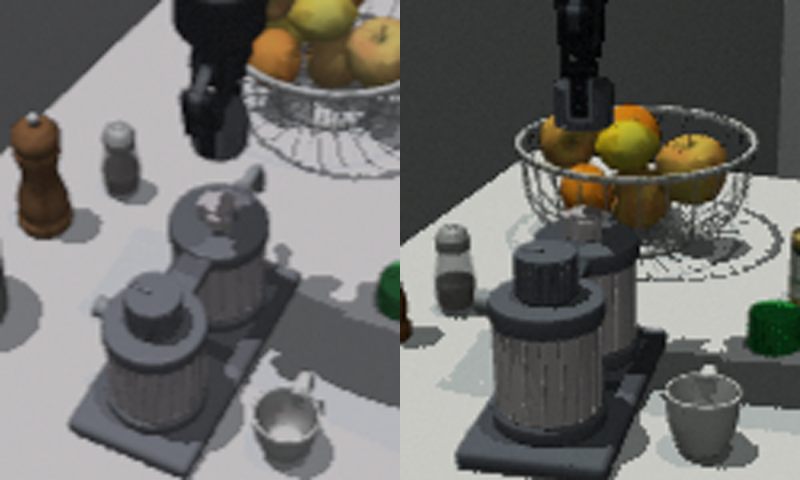

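The cap is in the gripper (crop at (220,135) and (585,105)), the housing neck is bare, and the other cap and the cup are undisturbed. One last wrist check for tilt or slip.

```bash
python3 - <<'E'
from workcell import *
import cv2
r=vision.read_camera("wrist"); cv2.imwrite("pics/w3.png",r["frame"][...,::-1])
E
```

```text
(no output)
```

View pics/w3.png

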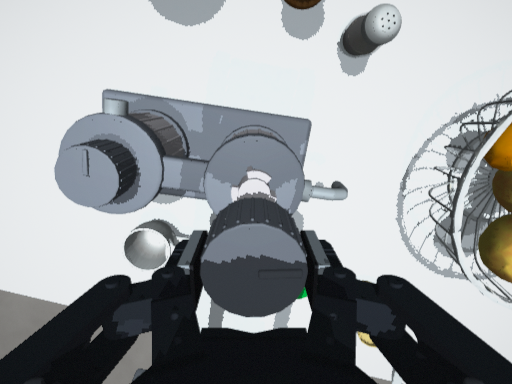

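The cap sits in the jaws as it did before the lift: the bar is at (283,273) versus (283,271), and it looks level. It is held straight above the bare neck.

```bash
python3 -c "
from workcell import *
print(hand_in())"
```

```text
the job is handed in; nothing more can be done
None
```

I unscrewed the spout-side cap and handed the job in with it held upright and still, 10 cm above its housing; the other cap is still on, and I saw no contact with the cup, tin or jar (only the cup was re-checked on camera).

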